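# Draw the plug gauge partway out of its bore and hold it for inspection

## Robot

A 7-joint arm with a two-finger parallel gripper is mounted at the origin on the work surface. World frame = base frame: x ahead of the robot, y to its left, z up, the work surface at z = 0. Lengths are in m, angles in degrees, forces in N, time in s.
With the tool pointing down it reaches from about 0.4 to 0.85 m from the base axis. Payload 4.4 kg.
Tool frame: the origin (TCP) lies at the very end of the fingers, on their centre line; the grasp point (between the pads) lies 19 mm behind it (hold_point_z is the distance from the TCP to the grasp point, in m); z points along the fingers, y is the direction in which the jaws open and shut (so a half turn about z gives the same grasp; the last joint's range is limited). The gripper opens to 94 mm and grips with 3 to 60 N. Pads are 16 mm wide; open, the fingers measure 119 mm over their backs; the gripper's body (75 mm by 177 mm) begins 78 mm behind the grasp point.
Start: joints at [60.573, 36.005, 2.206, 86.941, -1.547, 57.084, -1.146], TCP at [0.281, -0.586, 0.205] pointing down, gripper open.
Joint ranges: [-175.42, 175.42], [-21.48, 121.26], [-71.46, 75.88], [10.55, 141.38], [-63.04, 243.04], [13.31, 113.54], [-168.57, 168.57]. Speed limits (degrees/s): [147.25, 147.25, 180, 180, 180, 180, 180].

## Interface

Orientations are given as a 3x3 rotation matrix whose columns are the frame's x, y, z axes.
In Python, from workcell import get_state, snapshot, job_done, hold_point_z gives the robot as it stands.
- The arm moves only by the tool move_arm, never from a script. Its argument "commands" is one flat list of numbers, 7 for each row, row after row: the shift along the tool's x, y, z in units of 40 mm (1.0 is 40 mm), then the turn, a rotation vector about the tool's x, y, z in units of 6 degrees (1.0 is 6 degrees), then the opening in per cent of the stroke, from 0 (shut) to 100 (fully open). A call has 1 to 8 rows; each row shifts and turns the commanded pose from where the row before left it, along the tool's axes as they then stand; what a row does not reach is not made up. A row lasts 1/10 s, in which the tool goes at most 50 mm and 8.59 degrees, less where a joint would pass 70% of its speed; a pose out of reach is approached as far as the arm can. A call is refused whole if a number of a shift passes 1 or a number of a turn 1, either way. A call with a gripper value outside its range is refused whole. The fingers move at their own pace and stop on an object; "newtons" is the grip in N (left out, the last holds). Time passes only in rows, so rows that do not move let the fingers close. It gives the time, the measured TCP pose, the force and the opening at its end, in the units of the state.
- get_state(): the state, without advancing time (a new reading comes with each control period).
- snapshot(name): name is "scene" or "top" or "wrist"; returns a dict with "image" (400x640x3 uint8, red, green, blue), "depth" (400x640 float32, m along the optical axis (not along the pixel's ray), 0 where there is no reading), "camera_matrix" (3x3 intrinsics, pixels), "camera_from_world" (4x4, takes a point from world to camera coordinates). Camera axes: x right, y down, z forward; pixel columns grow to the right and rows downward; lengths in m; the calibration is good to about 2 mm. A picture is of the moment at which its call begins.
- job_done(): hands the job in, once; it reports no verdict.
The state is a dict: "time_s": time; "joint_positions": joint angles; "qd": joint speeds; "tau": joint torques, N m; "tool_pos": TCP position; "eef_rot": TCP orientation; "ft_force": force on the tool from outside, world axes, zero at the start; "torque": the same for the moment, N m; "opening": finger opening in m.
Only numpy, scipy, OpenCV 4.12 (cv2) and the standard library are available. Lean on these libraries where they do the work, as an engineer would, in place of code of your own. Each camera call takes 0.05 s, during which the arm holds its last target.

## Task

On the gauging stand, turn the black knob clockwise until it clicks past its detent and its steel arm has swung off the plug gauge's collar. Then grip the gauge by its round handle and draw it along its leaning bore, without wedging it, about 35 mm out, so that the groove round its shank shows above the bore while its lower end stays inside; finish still holding it there, quite still. Leave the other things on the bench alone.

Things in the scene. Friction and masses are not known exactly. Their poses are not given: they have to be found in the camera images.
- head: Fixed grey block, 90 x 170 x 66 mm. Origin: centre of the bore's mouth in its top face; z: the bore's axis, outward, leaning 20 degrees (0.35 rad) from vertical towards the robot's side: pull along it. y: level, along the block. Knob axis parallel to the bore at x = 0, y = -85 mm. Bore 21.2 mm wide, through the block.
- keeper (a joint): The knob, rad: 0 at the start (arm over the gauge's collar), 1.3 at its far stop, growing clockwise seen from above along its axis. A spring detent pushes back (at most 0.15 N m, plus 0.03 N m friction) until past 0.65; there it clicks over and goes on to rest at 1.3 by itself. Past its detent: above 1.1.
- keeper_grip (a point): Middle of the knob's black bar grip (14 mm thick, 44 long, 26 high), on the knob's axis, 40.5 mm above the block's top. Turns with the knob: y along the bar and the steel arm (towards the gauge at the start), x across the 14 mm, z the knob's axis. The arm, 5 mm thick and 18 wide, has its upper side 28 mm below this point and reaches 74 mm from the axis.
- gauge_collar (a point): Plug gauge (loose, bright steel, about 0.3 kg): centre of its collar's underside, z along the gauge, out of the bore. At the start it lies at the head's origin; its height along the head's z is how far the gauge is drawn. Collar 38 mm in diameter, 6 thick; shank below it 20 mm in diameter, 60 long, with a dark groove 19 to 25 mm below the collar.
- gauge_grip (a point): Point on the axis of the gauge's round handle (20 mm in diameter, running from 6 to 95 mm above the collar's underside), 75 mm above the collar's underside and 20 mm below the handle's top; the place to grip. z along the gauge, out of the bore.
- gauge: The same plug gauge as a whole; origin at the centre of its collar's underside, z along the gauge, out of the bore.
- stand: The whole gauging stand, fixed to the bench at another place and yaw each time; base plate 130 x 190 mm; origin on the bench under its middle, z up.
- housing: Bystander: black round open machined housing, 110 mm in diameter, 58 mm high; origin at the centre of its underside.
- flange: Bystander: aluminium ring lying flat, 84 mm in diameter, 16 mm high; origin at the centre of its underside.
- oil: Bystander: small amber oil bottle, 52 mm in diameter, 95 mm high; origin at the centre of its underside.
Things that resemble listed ones, but are neither listed nor needed, are in the scene too. What is meant by the gauge is not purple or turquoise, and is the larger of those in its own colour.

How it is judged (in metres and radians):
On the way, in this order (a step that is already met when the one before it is completed fails the run):
1. the knob is turned past its detent while the gauge still sits home in its bore (value of joint keeper above 1.1 rad and z of gauge_collar in the frame of head below 0.006 m), for 0.1 s.
2. the gauge is drawn 27 to 43 mm out, held by the fingers (z of gauge_collar in the frame of head between 0.027 and 0.043 m and angle between the z axis of gauge_collar and the z axis of head, either way round below 0.05 rad and value of joint keeper above 1.1 rad and contact force between the fingers and gauge above 1.5 N), for 0.2 s.
At the end, for the whole second after the job is handed in: The knob is past its detent (above 1.1 rad). The gauge is drawn 27 to 43 mm along its bore and in line with it (within 0.05 rad), held between the fingers (more than 1.5 N), still (under 15 mm/s), and pressed against the bore with less than 20 N, all through the last second (all of step 2 and linear speed of gauge below 0.015 m/s and contact force between gauge and stand below 20 N); the arm keeps its last pose, push and grip.
It fails at once if the gauge is pulled right out of its bore (z of gauge_collar in the frame of head above 0.056 m).
It fails at once if the gauge is cocked in its bore (more than 0.06 rad out of line with it) (angle between the z axis of gauge_collar and the z axis of head, either way round above 0.06 rad).
It fails at once if the housing is disturbed (moved more than 20 mm) (distance of housing from where it was at the start of the episode above 0.02 m).
It fails at once if the flange is disturbed (moved more than 20 mm) (distance of flange from where it was at the start of the episode above 0.02 m).
It fails at once if the oil is disturbed (moved more than 20 mm) (distance of oil from where it was at the start of the episode above 0.02 m).
It also fails if it takes over 48 s, if anything falls off the work surface, if the arm or the gripper's body presses on something with over 40 N, if the wrist force passes 120 N, or if a joint passes its speed limit or range.

## Working session

There is one attempt and no reset: what is moved stays moved. The work goes in short steps, Python scripts to look and compute and a tool call to move; the robot and the scene stay as the last step left them, time stands still between calls to the robot, and variables do not carry over. Pictures are saved under pics/ and viewed, and the job is handed in when it is done.

Besides the shell and the picture viewer there is one more tool, called after "Request:" as name(argument=value, ...) on one line, values as JSON. move_arm: Moves the arm, as the interface text tells. Its arguments: {"type":"object","properties":{"commands":{"type":"array"},"newtons":{"type":"number"}},"required":["commands"]}

```bash
mkdir -p pics; ls; python3 - <<'E'
from workcell import *
import cv2,numpy as np
s=get_state(); print(s); print(hold_point_z if not callable(hold_point_z) else hold_point_z())
for n in ["scene","top","wrist"]:
    d=snapshot(n); cv2.imwrite(f"pics/{n}0.png",d["image"][:,:,::-1]); np.savez(f"{n}0.npz",**d)
    print(n,d["camera_matrix"],d["camera_from_world"])
E
```

```text
pics
{'time_s': 0.0, 'joint_positions': array([60.57177194, 36.05795669,  2.20258907, 86.99402171, -1.54915118,
       57.08286636, -1.14543219]), 'qd': array([ 0.08477177,  0.00452004,  0.09008103,  0.07680482, -0.07291941,
        0.01682091, -0.07856451]), 'tau': array([ 7.49473725e-05, -5.49723923e+01,  1.14383172e+00, -1.86636007e+01,
       -5.22204267e-02,  2.34552578e-02,  1.45170034e-04]), 'tool_pos': array([ 0.28120791, -0.58530534,  0.204576  ]), 'eef_rot': array([[ 9.01398485e-01,  4.32989782e-01, -7.86992508e-04],
       [ 4.32990497e-01, -9.01396959e-01,  1.65879870e-03],
       [ 8.85023289e-06, -1.83599891e-03, -9.99998315e-01]]), 'ft_force': array([-0.37217012,  0.4227134 ,  0.37816461]), 'torque': array([ 0.04349104, -0.00955463,  0.04509779]), 'opening': 0.09422999236595801}
0.0188
scene [[382.23798096   0.         316.79558617]
 [  0.         382.23798096 198.27022981]
 [  0.           0.           1.        ]] [[ 0.59034733  0.80711557  0.00738109 -0.28745486]
 [ 0.60367605 -0.43543874 -0.6678086  -0.20981186]
 [-0.53578471  0.39869482 -0.74429644  1.46422281]
 [ 0.          0.          0.          1.        ]]
top [[480.03697565   0.         319.81734383]
 [  0.         480.03697565 204.54647416]
 [  0.           0.           1.        ]] [[ 0.03383148 -0.99942671  0.00129518 -0.02216266]
 [-0.97839695 -0.033384   -0.20402186  0.52795119]
 [ 0.20394813  0.00563516 -0.97896548  1.22731437]
 [ 0.          0.          0.          1.        ]]
wrist [[328.43219534   0.         321.0625156 ]
 [  0.         328.43219534 200.87188657]
 [  0.           0.           1.        ]] [[ 0.43267021 -0.90155137 -0.00127028 -0.64980802]
 [-0.8735362  -0.41957294  0.24676517 -0.02616931]
 [-0.22300446 -0.1056583  -0.96907447  0.39219496]
 [ 0.          0.          0.          1.        ]]
```

View pics/scene0.png

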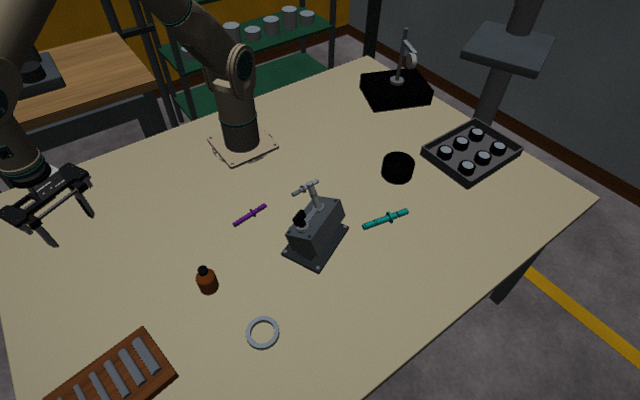

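View pics/top0.png

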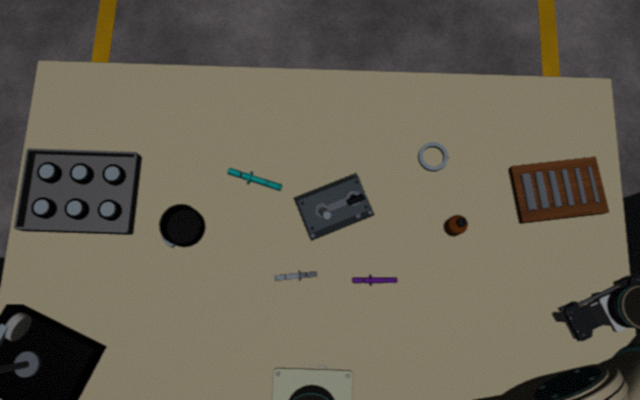

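View pics/wrist0.png

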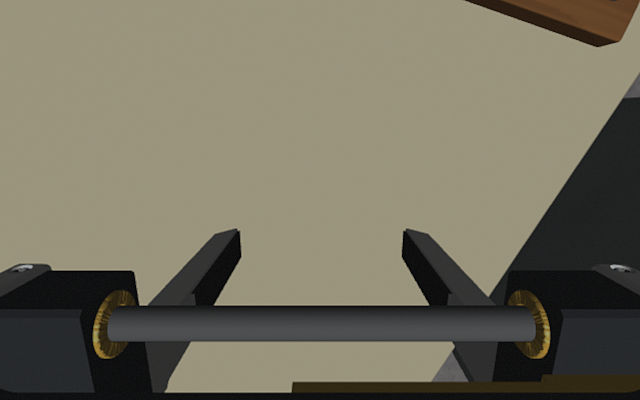

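```bash
python3 - <<'E'
import cv2,numpy as np
s=np.load("scene0.npz")["image"][:,:,::-1][165:285,255:375]
t=np.load("top0.npz")["image"][:,:,::-1][160:250,280:390]
a=cv2.resize(s,None,fx=5,fy=5,interpolation=cv2.INTER_CUBIC);cv2.imwrite("pics/sc.png",cv2.convertScaleAbs(a,alpha=1.6))
b=cv2.resize(t,None,fx=6.5,fy=6.5,interpolation=cv2.INTER_CUBIC);cv2.imwrite("pics/tc.png",cv2.convertScaleAbs(b,alpha=1.6))
E
```

```text
(no output)
```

View pics/sc.png

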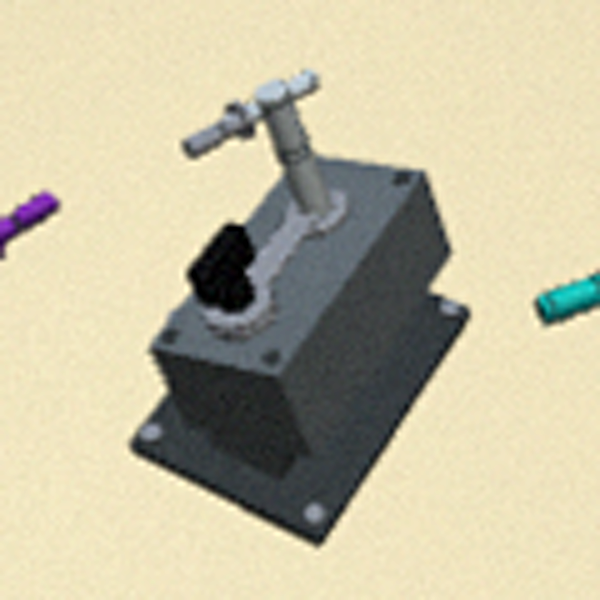

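View pics/tc.png

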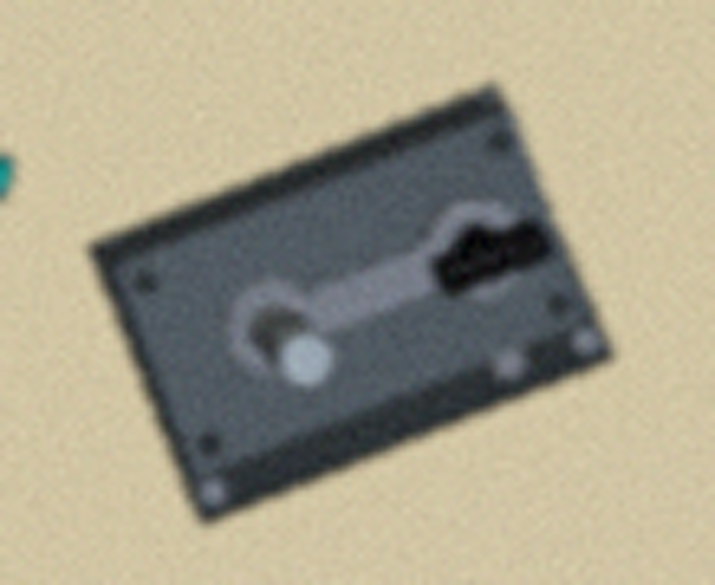

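```bash
cat > h.py <<'E'
import numpy as np,cv2
def cloud(d,roi):
    x0,x1,y0,y1=roi
    K=d["camera_matrix"];T=d["camera_from_world"]
    v,u=np.mgrid[y0:y1,x0:x1]; z=d["depth"][y0:y1,x0:x1].astype(float)
    m=z>0
    P=np.stack([(u-K[0,2])/K[0,0]*z,(v-K[1,2])/K[1,1]*z,z],-1)
    W=(P-T[:3,3])@T[:3,:3]
    return W,m,d["image"][y0:y1,x0:x1]
def ray(d,uv):
    K=d["camera_matrix"];T=d["camera_from_world"];R=T[:3,:3]
    o=-R.T@T[:3,3]; r=R.T@np.array([(uv[0]-K[0,2])/K[0,0],(uv[1]-K[1,2])/K[1,1],1]); return o,r/np.linalg.norm(r)
def proj(d,P):
    K=d["camera_matrix"];T=d["camera_from_world"]
    p=K@(T[:3,:3]@np.asarray(P)+T[:3,3]); return p[:2]/p[2]
def tri(rs):
    A=0;b=0
    for o,r in rs:
        M=np.eye(3)-np.outer(r,r);A=A+M;b=b+M@o
    return np.linalg.solve(A,b)
E
python3 - <<'E'
from h import *
from scipy.optimize import least_squares
out={}
for n,roi in [("top",(285,385,165,245)),("scene",(275,355,175,275))]:
    d=np.load(n+"0.npz")
    W,m,im=cloud(d,roi)
    # bench level
    P=W[m]; print(n,"bench z",np.median(P[np.abs(P[:,2])<.006][:,2]),len(P))
    m2=m&(W[...,2]>.045)&(W[...,2]<.25)
    P=W[m2];rng=np.random.default_rng(0);best=None
    for i in range(2000):
        a=P[rng.choice(len(P),3,False)];nn=np.cross(a[1]-a[0],a[2]-a[0]);l=np.linalg.norm(nn)
        if l<1e-5: continue
        nn/=l
        if nn[2]<.85: continue
        c=np.abs((P-a[0])@nn)<.002
        if best is None or c.sum()>best.sum():best=c
    Q=P[best];c=Q.mean(0);u,s,vt=np.linalg.svd(Q-c);nn=vt[2]*np.sign(vt[2][2])
    print(n,"plane",c,nn,"tilt",np.degrees(np.arccos(nn[2])),best.sum(),len(P),"yaw of lean",np.degrees(np.arctan2(nn[1],nn[0])),"rms",((Q-c)@nn).std())
    rect=cv2.minAreaRect(Q[:,:2].astype(np.float32)); print(rect)
E
```

```text
top bench z 0.0005387611839585959 7966
top plane [ 0.51910618 -0.03407815  0.10626885] [-0.31710691 -0.1347908   0.93876229] tilt 20.1552719010305 1045 2544 yaw of lean -156.97139164318094 rms 0.001087177229154583
((0.5193139910697937, -0.03985495865345001), (0.08539820462465286, 0.1701093167066574), 23.922428131103516)
scene bench z -0.0009260325593020457 7970
scene plane [ 0.53026294 -0.04222464  0.10768106] [-0.30998144 -0.13724001  0.94078514] tilt 19.81616807177962 673 2400 yaw of lean -156.1192925344788 rms 0.0009838583534783599
((0.519011378288269, -0.03997548669576645), (0.08681094646453857, 0.1730203926563263), 24.03792381286621)
```

```bash
cat >> h.py <<'E'
def rotz(a):
    c,s=np.cos(a),np.sin(a);return np.array([[c,-s,0],[s,c,0],[0,0,1]])
def headR(yaw,t=np.radians(20)):
    z=np.array([-np.sin(t),0,np.cos(t)]);y=np.array([0,1.,0]);x=np.cross(y,z)
    return rotz(yaw)@np.stack([x,y,z],1)
E
python3 - <<'E'
from h import *
from scipy.optimize import least_squares
T=np.load("top0.npz");S=np.load("scene0.npz")
X=tri([ray(T,(327.1-.5,215.1-.5)),ray(S,(309.4-.5,184.4-.5))]);print("handle top",X,proj(T,X),proj(S,X))
R=headR(np.radians(23.7));o=X-.095*R[:,2];print("origin",o)
c=np.array([0.51910618,-0.03407815,0.10626885]);c2=np.array([.53026294,-.04222464,.10768106])
print("plane height of origin", (c-o)@R[:,2],(c2-o)@R[:,2])
rc=np.array([.5192,-.0399]); 
for n,d,roi in [("top",T,(285,385,165,245)),("scene",S,(275,355,175,275))]:
    W,m,im=cloud(d,roi);L=(W-o)@R
    h=m&(L[...,2]>.012)&(L[...,2]<.1)&(np.abs(L[...,0])<.03)&(np.abs(L[...,1])<.03)
    Q=L[h];f=least_squares(lambda p:np.hypot(Q[:,0]-p[0]-p[2]*(Q[:,2]-.05),Q[:,1]-p[1]-p[3]*(Q[:,2]-.05))-.010,[0,0,0,0],loss="soft_l1",f_scale=.001)
    print(n,"handle axis xy,slopes",f.x,len(Q),"ztop",np.percentile(Q[:,2],98))
    k=m&(L[...,2]>.02)&(L[...,2]<.08)&(np.hypot(L[...,0],L[...,1]+.085)<.035)
    Q=L[k];print(n,"knob rect",cv2.minAreaRect(Q[:,:2].astype(np.float32)),Q[:,2].max(),len(Q))
    p=m&(np.abs(L[...,2])<.004); Q=L[p]; print("block",Q[:,:2].min(0),Q[:,:2].max(0),np.median(Q[:,2]),cv2.minAreaRect(Q[(abs(Q[:,0])<.06)&(abs(Q[:,1]+.04)<.11)][:,:2].astype(np.float32)))
E
```

```text
handle top [ 0.47650045 -0.02161265  0.19019093] [326.48306543 214.52651865] [308.78284142 183.91567681]
origin [ 0.50625208 -0.0085526   0.10092013]
plane height of origin 0.004509677388211736 0.0034626343079296584
top handle axis xy,slopes [ 0.00074681 -0.00272542 -0.03841127  0.12223608] 160 ztop 0.09957004372095134
top knob rect ((0.000483672134578228, -0.07936057448387146), (0.032809071242809296, 0.049767136573791504), 30.70985221862793) 0.06138599637231104 150
block [-0.05294666 -0.11907457] [0.04653988 0.05155404] 0.0025732062294456016 ((-0.0035538673400878906, -0.033792346715927124), (0.09942199289798737, 0.17025643587112427), 0.3488335907459259)
scene handle axis xy,slopes [-0.00134674 -0.00029098  0.00586581  0.07493741] 215 ztop 0.09884237174395218
scene knob rect ((0.0024524321779608727, -0.08486360311508179), (0.04533705115318298, 0.01797771453857422), 89.50621032714844) 0.05848536007936292 171
block [-0.04647316 -0.12105689] [0.04659507 0.05284243] 0.0027534879146350858 ((0.00019349902868270874, -0.03412448614835739), (0.09298461675643921, 0.1738305538892746), 0.18441163003444672)
```

```bash
cat >> h.py <<'E'
from scipy.spatial.transform import Rotation as Ro, Slerp
def plan(p0,R0,p1,R1,grip=100,N=None):
    rv=(Ro.from_matrix(R0).inv()*Ro.from_matrix(R1)).as_rotvec()
    a=np.degrees(np.linalg.norm(rv)); d=np.linalg.norm(p1-p0)
    n=N or max(1,int(np.ceil(max(d/.038,a/5.8))))
    p=p0;R=R0;t=np.linspace(0,1,n+1)[1:]
    w=rv/n; rows=[]
    for i in range(n):
        tgt=p0+(p1-p0)*t[i]
        s=R.T@(tgt-p)/.04; rows.append(list(np.round(s,2))+list(np.round(np.degrees(w)/6,2))+[grip])
        p=p+R@(np.round(s,2)*.04); R=R@Ro.from_rotvec(np.radians(np.round(np.degrees(w)/6,2)*6)).as_matrix()
    print(n,"rows")
    for r in rows: print(",".join(f"{float(x):g}" for x in r)+",")
    return p,R
def toolR(Rh): return np.stack([Rh[:,1],Rh[:,0],-Rh[:,2]],1)
E
python3 - <<'E'
from h import *
from workcell import *
s=get_state();R0=s["eef_rot"];p0=s["tool_pos"]
W=np.load("wrist0.npz")["camera_from_world"];C=-W[:3,:3].T@W[:3,3]
print("cam in tool",R0.T@(C-p0),"cam axes in tool\n",R0.T@W[:3,:3].T)
Rh=headR(np.radians(23.7));o=np.array([.5048,-.0092,.1049])
RT=toolR(Rh)
p1=o+Rh@np.array([0,-.05,.21]);print(p1)
p,R=plan(p0,R0,p0+[0,0,.08],R0)
plan(p,R,p1,RT)
E
```

```text
cam in tool [ 0.07118358  0.00056449 -0.1809492 ] cam axes in tool
 [[-3.14395249e-04 -9.69079013e-01 -2.46750415e-01]
 [ 9.99999925e-01 -3.60873988e-04  1.43141333e-04]
 [-2.27761068e-04 -2.46750351e-01  9.69079054e-01]]
[ 0.45913063 -0.08385272  0.30223545]
3 rows
-0,-0,-0.67,0,0,0,100,
-0,-0,-0.66,0,0,0,100,
-0,-0,-0.67,0,0,0,100,
16 rows
0.59,-0.59,-0.03,-0.17,0.16,-0.91,100,
0.64,-0.52,-0.02,-0.17,0.16,-0.91,100,
0.69,-0.47,-0.03,-0.17,0.16,-0.91,100,
0.74,-0.39,-0.02,-0.17,0.16,-0.91,100,
0.76,-0.32,-0.01,-0.17,0.16,-0.91,100,
0.8,-0.25,-0,-0.17,0.16,-0.91,100,
0.81,-0.17,0,-0.17,0.16,-0.91,100,
0.83,-0.1,0.02,-0.17,0.16,-0.91,100,
0.83,-0.01,0.03,-0.17,0.16,-0.91,100,
0.83,0.06,0.04,-0.17,0.16,-0.91,100,
0.82,0.14,0.06,-0.17,0.16,-0.91,100,
0.8,0.22,0.07,-0.17,0.16,-0.91,100,
0.77,0.29,0.1,-0.17,0.16,-0.91,100,
0.74,0.36,0.11,-0.17,0.16,-0.91,100,
0.7,0.43,0.13,-0.17,0.16,-0.91,100,
0.66,0.49,0.15,-0.17,0.16,-0.91,100,
```

Request:
move_arm(commands=[0,0,-0.67,0,0,0,100,0,0,-0.66,0,0,0,100,0,0,-0.67,0,0,0,100,0.59,-0.59,-0.03,-0.17,0.16,-0.91,100,0.64,-0.52,-0.02,-0.17,0.16,-0.91,100,0.69,-0.47,-0.03,-0.17,0.16,-0.91,100,0.74,-0.39,-0.02,-0.17,0.16,-0.91,100,0.76,-0.32,-0.01,-0.17,0.16,-0.91,100])

```text
time_s: 0.95
tool_pos: [0.3373, -0.4277, 0.2908]
eef_rot: [[0.595, 0.795, 0.121], [0.801, -0.598, -0.015], [0.06, 0.106, -0.993]]
ft_force: [0.8, 0.3, -0.3]
opening: 0.094
```

Request:
move_arm(commands=[0.8,-0.25,0,-0.17,0.16,-0.91,100,0.81,-0.17,0,-0.17,0.16,-0.91,100,0.83,-0.1,0.02,-0.17,0.16,-0.91,100,0.83,-0.01,0.03,-0.17,0.16,-0.91,100,0.83,0.06,0.04,-0.17,0.16,-0.91,100,0.82,0.14,0.06,-0.17,0.16,-0.91,100,0.8,0.22,0.07,-0.17,0.16,-0.91,100,0.77,0.29,0.1,-0.17,0.16,-0.91,100])

```text
time_s: 1.75
tool_pos: [0.426, -0.1769, 0.2991]
eef_rot: [[-0.135, 0.949, 0.284], [0.99, 0.118, 0.075], [0.038, 0.291, -0.956]]
ft_force: [0.4, 0.1, -0.4]
opening: 0.0942
```

Request:
move_arm(commands=[0.74,0.36,0.11,-0.17,0.16,-0.91,100,0.7,0.43,0.13,-0.17,0.16,-0.91,100,0.66,0.49,0.15,-0.17,0.16,-0.91,100,0,0,0,0,0,0,100])

```text
time_s: 2.15
tool_pos: [0.4595, -0.0806, 0.3026]
eef_rot: [[-0.413, 0.854, 0.318], [0.911, 0.389, 0.139], [-0.005, 0.347, -0.938]]
ft_force: [-0.5, 0.5, -0.1]
opening: 0.0937
```

```bash
python3 - <<'E'
from h import *
from workcell import *
s=get_state();print(s["time_s"],s["tool_pos"],s["joint_positions"],s["ft_force"])
Rh=headR(np.radians(23.7));print(toolR(Rh).T@s["eef_rot"])
d=snapshot("wrist");np.savez("wrist1.npz",**d);cv2.imwrite("pics/w1.png",d["image"][:,:,::-1])
E
```

```text
2.15 [ 0.45954197 -0.08056065  0.30260184] [ 46.81782049   8.10960138 -33.8419527  121.03026097 -12.94262147
  36.63386672  47.65755119] [-0.500282    0.48034203 -0.05648027]
[[ 9.99917923e-01  1.27837567e-02 -8.50079465e-04]
 [-1.27789174e-02  9.99903366e-01  5.47335794e-03]
 [ 9.19967395e-04 -5.46204561e-03  9.99984660e-01]]
```

View pics/w1.png

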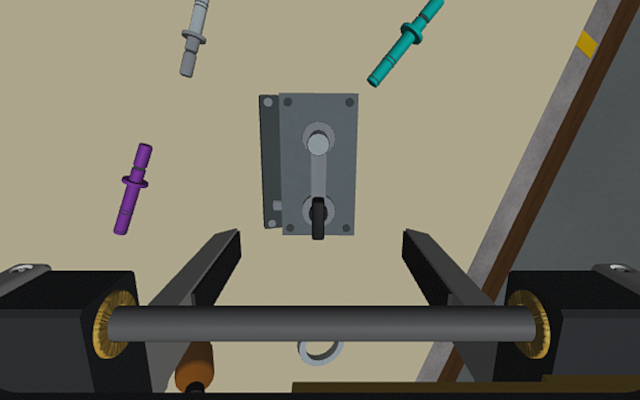

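```bash
python3 - <<'E'
from h import *
from scipy.optimize import least_squares
d=np.load("wrist1.npz")
W,m,im=cloud(d,(225,395,75,245))
P=W[m];print("bench",np.median(P[np.abs(P[:,2])<.01][:,2]))
Rh=headR(np.radians(23.7));o=np.array([.5048,-.0092,.1049])
L=(W-o)@Rh
p=m&(np.abs(L[...,2])<.008)&(abs(L[...,0])<.06)&(abs(L[...,1]+.035)<.1)
Q=W[p];
for _ in range(5):
    c=Q.mean(0);n=np.linalg.svd(Q-c)[2][2];n*=np.sign(n[2]);Q=W[p][np.abs((W[p]-c)@n)<.0015]
print("plane",c,n,np.degrees(np.arccos(n[2])),np.degrees(np.arctan2(-n[1],-n[0])),len(Q),"height of o",(o-c)@n)
Q2=(Q-o)@Rh;print(cv2.minAreaRect(Q2[:,:2].astype(np.float32)))
h=m&(L[...,2]>.088)&(L[...,2]<.105)&(np.hypot(L[...,0],L[...,1])<.03)
Q=L[h];print("disc",len(Q),Q.mean(0),cv2.minEnclosingCircle(Q[:,:2].astype(np.float32)),np.median(Q[:,2]))
# pixel circle
mask=np.zeros(h.shape,np.uint8);mask[h]=1;M=cv2.moments(mask,True);print("disc px",M["m10"]/M["m00"]+225,M["m01"]/M["m00"]+75)
k=m&(L[...,2]>.045)&(L[...,2]<.065)&(np.hypot(L[...,0],L[...,1]+.085)<.04)
Q=L[k];print("knobtop",len(Q),cv2.minAreaRect(Q[:,:2].astype(np.float32)),np.median(Q[:,2]))
c2=m&(L[...,2]>.003)&(L[...,2]<.02)&(np.hypot(L[...,0],L[...,1])<.03);Q=L[c2];print("collar",Q[:,:2].min(0),Q[:,:2].max(0),np.percentile(Q[:,2],[10,50,90]))
# handle cylinder
hh=m&(L[...,2]>.015)&(L[...,2]<.085)&(np.hypot(L[...,0],L[...,1])<.03);Q=L[hh]
print("side",len(Q), Q.mean(0),Q[:,0].min(),Q[:,0].max(),Q[:,1].min(),Q[:,1].max())
a=d["image"][75:265,225:395,::-1];cv2.imwrite("pics/w1c.png",cv2.convertScaleAbs(cv2.resize(a,None,fx=3,fy=3,interpolation=cv2.INTER_CUBIC),alpha=1.5))
E
```

```text
bench 0.0017437351304070295
plane [ 0.51408269 -0.0324374   0.10676333] [-0.3122108  -0.13940633  0.93972884] 19.9939316530376 24.061405254105125 7631 height of o -0.0020923053384378455
((-0.00013994425535202026, -0.03419701009988785), (0.09016618877649307, 0.1698436588048935), 0.39186617732048035)
disc 413 [-0.00044754  0.0009905   0.09654057] ((-0.0004971777088940144, 0.00046901218593120575), 0.010320243425667286) 0.09680621852497288
disc px 318.17917675544794 143.35593220338984
knobtop 517 ((8.932501077651978e-05, -0.08380039036273956), (0.01311512477695942, 0.04333825409412384), 0.452328622341156) 0.05454573445220483
collar [-0.0288469  -0.02995117] [0.02825898 0.02810988] [0.00335972 0.00818839 0.01483366]
side 96 [-0.00070949 -0.01099215  0.03060293] -0.008766904089553006 0.008305836041217844 -0.02976687942659344 0.010492971526289191
```

View pics/w1c.png

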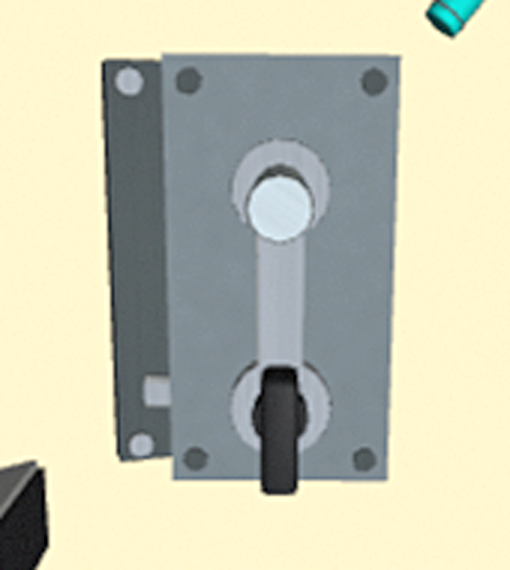

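```bash
cat >> h.py <<'E'
_R=headR(np.radians(23.7))
O=np.array([.5048,-.0092,.1049])+_R@np.array([-.0003,.0009,.0019])
RH=headR(np.radians(24.1)); RT=toolR(RH)
def hp(p): return O+RH@np.array(p,float)
def st():
    from workcell import get_state
    s=get_state();print("t",round(s["time_s"],2),"tcp in head mm",np.round(1000*RH.T@(s["tool_pos"]-O),1),"rot err deg in tool",np.round(np.degrees(Ro.from_matrix(RT.T@s["eef_rot"]).as_rotvec()),2),"F tool",np.round(s["eef_rot"].T@s["ft_force"],1),"M tool",np.round(s["eef_rot"].T@s["torque"],2),"open",round(s["opening"]*1000,1),"q7",np.round(s["joint_positions"],0)); return s
E
python3 - <<'E'
from h import *
s=st()
p,R=plan(s["tool_pos"],s["eef_rot"],hp([0,-.085,.10]),RT,60)
plan(p,R,hp([0,-.085,.0205]),RT,60,4)
E
```

```text
t 2.2 tcp in head mm [  0.5 -49.5 208.2] rot err deg in tool [-0.26 -0.29 -0.12] F tool [-0.3 -0.6 -0.3] M tool [ 0.24 -0.04 -0.03] open 93.8 q7 [ 47.   8. -34. 121. -13.  37.  48.]
3 rows
-0.29,-0.01,0.9,0.01,0.02,0.01,60,
-0.3,-0.01,0.91,0.01,0.02,0.01,60,
-0.29,-0,0.9,0.01,0.02,0.01,60,
4 rows
-0,-0,0.5,0,-0,-0,60,
-0,-0,0.49,0,-0,-0,60,
-0,-0,0.5,0,-0,-0,60,
-0,-0.01,0.5,0,-0,-0,60,
```

Request:
move_arm(commands=[-0.29,-0.01,0.9,0,0.02,0.01,60,-0.3,-0.01,0.91,0.02,0.02,0.01,60,-0.29,0,0.9,0.01,0.02,0.01,60,0,0,0,0,0,0,60,0,0,0,0,0,0,60])

```text
time_s: 2.7
tool_pos: [0.5065, -0.1021, 0.2]
eef_rot: [[-0.404, 0.86, 0.312], [0.915, 0.379, 0.141], [0.003, 0.342, -0.94]]
ft_force: [0.3, -0.3, 0.8]
opening: 0.0577
```

```bash
python3 - <<'E'
from h import *
from workcell import *
s=st()
d=snapshot("wrist");cv2.imwrite("pics/w2.png",d["image"][:,:,::-1])
plan(s["tool_pos"],s["eef_rot"],hp([0,-.085,.0205]),RT,60,4)
E
```

```text
t 2.7 tcp in head mm [ -1.3 -86.4  99.9] rot err deg in tool [0.   0.09 0.3 ] F tool [-0.4  0.4 -0.7] M tool [ 0.19 -0.   -0.04] open 57.7 q7 [ 40.  22. -29. 123.  -4.  22.  42.]
4 rows
0.01,0.01,0.5,-0,-0,-0.01,60,
0.01,0.01,0.49,-0,-0,-0.01,60,
0,0,0.5,-0,-0,-0.01,60,
0.01,0.01,0.5,-0,-0,-0.01,60,
```

View pics/w2.png

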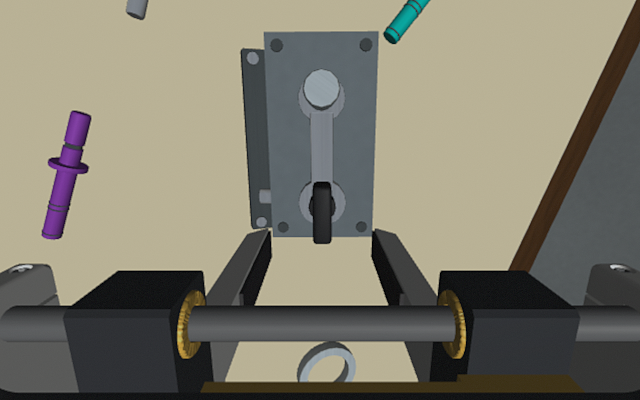

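Request:
move_arm(commands=[0.02,0.02,0.5,0,0,-0.04,60,0.02,0.01,0.5,0,0,0,60,0,0,0,0,0,0,60])

```text
time_s: 3.05
tool_pos: [0.5198, -0.094, 0.1638]
eef_rot: [[-0.409, 0.857, 0.313], [0.912, 0.385, 0.14], [-0.0, 0.343, -0.939]]
ft_force: [0.5, 0.3, 0.5]
opening: 0.0566
```

```bash
python3 - <<'E'
from h import *
st()
E
```

```text
t 3.05 tcp in head mm [  0.8 -84.4  60.6] rot err deg in tool [-0.08  0.01 -0.06] F tool [ 0.1  0.7 -0.3] M tool [ 0.23 -0.03 -0.03] open 56.6 q7 [ 35.  26. -26. 124.  -2.  16.  40.]
```

Request:
move_arm(commands=[-0.01,-0.01,0.25,0,0,0,60,0,-0.01,0.25,0,0,0,60,0,0,0,0,0,0,60])

```text
time_s: 3.35
tool_pos: [0.5265, -0.0927, 0.1458]
eef_rot: [[-0.409, 0.857, 0.312], [0.912, 0.384, 0.141], [0.001, 0.342, -0.94]]
ft_force: [0.1, 0.6, -0.2]
opening: 0.0562
```

```bash
python3 - <<'E'
from h import *
st()
E
```

```text
t 3.35 tcp in head mm [  0.9 -86.   41.4] rot err deg in tool [-0.03  0.05 -0.04] F tool [0.5 0.3 0.4] M tool [ 0.17 -0.05  0.06] open 56.2 q7 [ 34.  29. -26. 124.   0.  13.  37.]
```

Request:
move_arm(commands=[0,-0.02,0.15,0,0,0,60,0,0,0.15,0,0,0,60,0,0,0,0,0,0,60])

```text
time_s: 3.65
tool_pos: [0.53, -0.0919, 0.1354]
eef_rot: [[-0.41, 0.857, 0.311], [0.912, 0.385, 0.142], [0.002, 0.341, -0.94]]
ft_force: [-0.6, 0.6, -0.2]
opening: 0.0562
```

```bash
python3 - <<'E'
from h import *
s=st();print(s["joint_positions"])
E
```

```text
t 3.65 tcp in head mm [  0.6 -86.7  30.4] rot err deg in tool [ 0.03  0.13 -0.09] F tool [ 0.8 -0.4  0.1] M tool [ 0.2  -0.05 -0.02] open 56.2 q7 [ 40.  32. -35. 124.  25.  14.  12.]
[ 40.28678043  31.65448813 -35.04746695 124.22042525  25.30963772
  13.72724337  12.3805641 ]
```

Request:
move_arm(commands=[0.04,-0.02,0.06,0,0,0,60,0,0,0,0,0,0,0,0,0,0,0,0,0,0,0,0,0,0,0,0,0,0,0,0,0,0,0,0,0,0,0,0,0,0,0], newtons=50)

```text
time_s: 4.25
tool_pos: [0.5294, -0.0899, 0.1326]
eef_rot: [[-0.41, 0.858, 0.31], [0.912, 0.385, 0.141], [0.002, 0.341, -0.94]]
ft_force: [0.3, -1.4, 0.5]
opening: 0.0196
```

```bash
python3 - <<'E'
from h import *
s=st()
E
```

```text
t 4.25 tcp in head mm [ -0.1 -84.6  27.8] rot err deg in tool [ 0.07  0.14 -0.05] F tool [-1.4 -0.1 -0.6] M tool [ 0.24 -0.07 -0.05] open 19.6 q7 [ 41.  32. -36. 124.  29.  14.   9.]
```

Request:
move_arm(commands=[0,0,0,0,0,0,0,0,0,0,0,0,0,0,0,0,0,0,0,0,0])

```text
time_s: 4.55
tool_pos: [0.5289, -0.0901, 0.1324]
eef_rot: [[-0.41, 0.858, 0.309], [0.912, 0.385, 0.141], [0.002, 0.34, -0.94]]
ft_force: [-1.6, -0.8, 3.1]
opening: 0.0133
```

Request:
move_arm(commands=[0,0,0,0,0,0.5,0,0,0,0,0,0,0.5,0,0,0,0,0,0,0.5,0])

```text
time_s: 4.85
tool_pos: [0.5289, -0.0901, 0.1324]
eef_rot: [[-0.269, 0.912, 0.31], [0.961, 0.236, 0.141], [0.056, 0.336, -0.94]]
ft_force: [-2.9, -1.1, 2.8]
opening: 0.0136
```

```bash
python3 - <<'E'
from h import *
s=st()
E
```

```text
t 4.85 tcp in head mm [ -0.6 -84.6  27.7] rot err deg in tool [0.12 0.14 9.05] F tool [-0.1 -1.9 -3.7] M tool [ 0.4  -0.08 -0.18] open 13.6 q7 [ 40.  32. -36. 125.  29.  14.  -0.]
```

Request:
move_arm(commands=[0,0,0,0,0,0.7,0,0,0,0,0,0,0.7,0,0,0,0,0,0,0.7,0,0,0,0,0,0,0.7,0,0,0,0,0,0,0.7,0,0,0,0,0,0,0.7,0,0,0,0,0,0,0.7,0])

```text
time_s: 5.55
tool_pos: [0.529, -0.0901, 0.1324]
eef_rot: [[0.215, 0.926, 0.31], [0.953, -0.268, 0.141], [0.214, 0.265, -0.94]]
ft_force: [-1.7, -1.3, 2.5]
opening: 0.0138
```

```bash
python3 - <<'E'
from h import *
s=st()
E
```

```text
t 5.55 tcp in head mm [ -0.5 -84.7  27.7] rot err deg in tool [ 0.14  0.11 38.53] F tool [-1.1 -0.6 -3. ] M tool [ 0.18 -0.23 -0.01] open 13.8 q7 [ 40.  32. -35. 125.  28.  13. -29.]
```

Past the detent angle nearly; continue to ~60° then open.

Request:
move_arm(commands=[0,0,0,0,0,0.8,0,0,0,0,0,0,0.8,0,0,0,0,0,0,0.8,0,0,0,0,0,0,0.8,0,0,0,0,0,0,0.8,0,0,0,0,0,0,0,0])

```text
time_s: 6.15
tool_pos: [0.5291, -0.0901, 0.1324]
eef_rot: [[0.571, 0.76, 0.31], [0.763, -0.631, 0.141], [0.303, 0.156, -0.94]]
ft_force: [-2.3, -1.5, 2.2]
opening: 0.0134
```

Request:
move_arm(commands=[0,0,0,0,0,0,100,0,0,0,0,0,0,100,0,0,0,0,0,0,100,0,0,0,0,0,0,100,0,0,0,0,0,0,100])

```text
time_s: 6.65
tool_pos: [0.5294, -0.0898, 0.1324]
eef_rot: [[0.57, 0.761, 0.31], [0.764, -0.63, 0.142], [0.303, 0.156, -0.94]]
ft_force: [0.7, -0.7, 0.5]
opening: 0.05
```

```bash
python3 - <<'E'
from h import *
from workcell import *
s=st()
d=snapshot("wrist");np.savez("wrist3.npz",**d);cv2.imwrite("pics/w3.png",d["image"][:,:,::-1])
E
```

```text
t 6.65 tcp in head mm [ -0.2 -84.5  27.6] rot err deg in tool [ 0.15  0.11 62.33] F tool [ 0.   1.1 -0.3] M tool [ 0.04 -0.25 -0.03] open 50.0 q7 [ 40.  32. -35. 125.  28.  13. -53.]
```

View pics/w3.png

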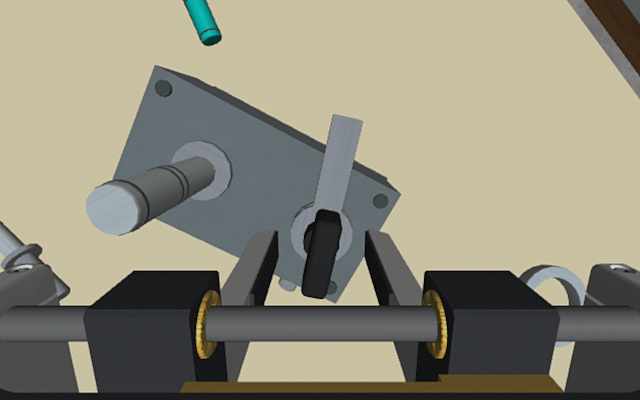

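Request:
move_arm(commands=[0,0,-0.2,0,0,0,100,0,0,-0.5,0,0,0,100,0,0,-0.7,0,0,0,100,0,0,-0.7,0,0,0,100,0,0,-0.8,0,0,0,100,0,0,0,0,0,0,100])

```text
time_s: 7.3
tool_pos: [0.4943, -0.108, 0.2447]
eef_rot: [[0.571, 0.758, 0.315], [0.763, -0.632, 0.138], [0.304, 0.161, -0.939]]
ft_force: [0.9, -1.5, -0.9]
opening: 0.0941
```

```bash
python3 - <<'E'
from h import *
s=st()
plan(s["tool_pos"],s["eef_rot"],hp([0,-.02,.17]),RT,70)
E
```

```text
t 7.3 tcp in head mm [  1.2 -86.8 146.6] rot err deg in tool [-0.17 -0.07 62.41] F tool [-0.8  1.5  0.9] M tool [ 0.15 -0.32 -0.03] open 94.1 q7 [ 62.  23. -57. 121.  16.  30. -41.]
11 rows
0.07,-0.14,-0.05,0,0,-0.95,70,
0.08,-0.12,-0.06,0,0,-0.95,70,
0.09,-0.12,-0.05,0,0,-0.95,70,
0.11,-0.11,-0.05,0,0,-0.95,70,
0.11,-0.1,-0.06,0,0,-0.95,70,
0.13,-0.09,-0.05,0,0,-0.95,70,
0.13,-0.07,-0.06,0,0,-0.95,70,
0.14,-0.06,-0.05,0,0,-0.95,70,
0.14,-0.05,-0.05,0,0,-0.95,70,
0.15,-0.03,-0.06,0,0,-0.95,70,
0.15,-0.02,-0.05,0,0,-0.95,70,
```

Request:
move_arm(commands=[0.07,-0.14,-0.05,0,0,-0.95,70,0.08,-0.12,-0.06,0,0,-0.95,70,0.09,-0.12,-0.05,0,0,-0.95,70,0.11,-0.11,-0.05,0,0,-0.95,70,0.11,-0.1,-0.06,0,0,-0.95,70,0.13,-0.09,-0.05,0,0,-0.95,70])

```text
time_s: 7.9
tool_pos: [0.4733, -0.0747, 0.253]
eef_rot: [[0.04, 0.95, 0.309], [0.986, -0.088, 0.142], [0.162, 0.299, -0.94]]
ft_force: [1.3, -0.5, -0.0]
opening: 0.0654
```

Request:
move_arm(commands=[0.13,-0.07,-0.06,0,0,-0.95,70,0.14,-0.06,-0.05,0,0,-0.95,70,0.14,-0.05,-0.05,0,0,-0.95,70,0.15,-0.03,-0.06,0,0,-0.95,70,0.15,-0.02,-0.05,0,0,-0.95,70,0,0,0,0,0,0,70,0,0,0,0,0,0,70])

```text
time_s: 8.6
tool_pos: [0.4575, -0.0495, 0.2632]
eef_rot: [[-0.413, 0.857, 0.31], [0.911, 0.388, 0.141], [0.001, 0.34, -0.94]]
ft_force: [0.2, 0.2, -0.3]
opening: 0.0659
```

```bash
python3 - <<'E'
from h import *
from workcell import *
s=st()
d=snapshot("wrist");np.savez("wrist4.npz",**d);cv2.imwrite("pics/w4.png",d["image"][:,:,::-1])
W,m,im=cloud(d,(200,440,20,245));L=(W-O)@RH
p=m&(np.abs(L[...,2])<.003)&(abs(L[...,0])<.06)&(abs(L[...,1]+.035)<.1);Q=W[p];c=Q.mean(0);n=np.linalg.svd(Q-c)[2][2];n*=np.sign(n[2])
print("plane h",(c-O)@RH[:,2],"n in head",RH.T@n,"rect",cv2.minAreaRect(L[p][:,:2].astype(np.float32)))
h=m&(L[...,2]>.085)&(L[...,2]<.105)&(np.hypot(L[...,0],L[...,1])<.03);Q=L[h];print("disc",Q.mean(0),cv2.minEnclosingCircle(Q[:,:2].astype(np.float32)),np.median(Q[:,2]))
k=m&(L[...,2]>.045)&(L[...,2]<.065)&(np.hypot(L[...,0],L[...,1]+.085)<.04)
Q=L[k];print("knobtop",len(Q),cv2.minAreaRect(Q[:,:2].astype(np.float32)),np.median(Q[:,2]))
E
```

```text
t 8.6 tcp in head mm [ -1.6 -18.4 167.2] rot err deg in tool [ 0.09  0.15 -0.23] F tool [0.1 0.1 0.4] M tool [ 0.23 -0.09  0.  ] open 65.9 q7 [ 68.  19. -70. 125.  19.  31.  11.]
plane h 0.00023322154451958286 n in head [ 1.87342894e-04 -4.70980853e-04  9.99999872e-01] rect ((-3.505125641822815e-05, -0.018878862261772156), (0.09033850580453873, 0.1358545422554016), 0.2042899876832962)
disc [-0.00022063  0.00078506  0.09452613] ((-0.00020375940948724747, 6.490113446488976e-05), 0.01032310537993908) 0.09493955480923616
knobtop 0 ((0.0, 0.0), (0.0, 0.0), 0.0) nan
  return _methods._mean(a, axis=axis, dtype=dtype,
  ret = ret.dtype.type(ret / rcount)
```

View pics/w4.png

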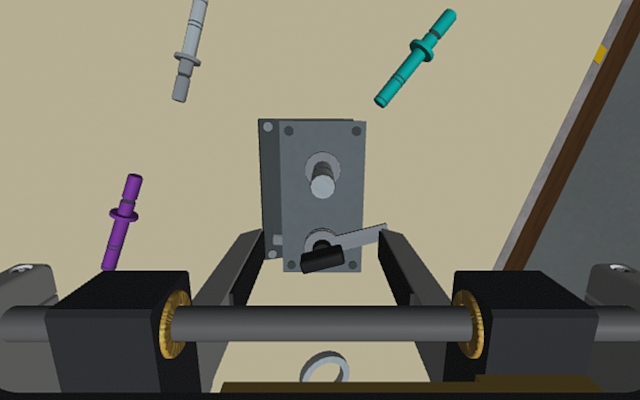

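```bash
python3 - <<'E'
from h import *
s=st()
plan(s["tool_pos"],s["eef_rot"],hp([0,0,.12]),RT,70)
E
```

```text
t 8.65 tcp in head mm [ -1.5 -18.5 167.2] rot err deg in tool [ 0.08  0.16 -0.23] F tool [-0.3 -0.1  0.1] M tool [ 0.21 -0.05 -0.03] open 65.8 q7 [ 68.  19. -70. 125.  19.  31.  11.]
2 rows
0.23,0.02,0.59,-0.01,-0.01,0.02,70,
0.23,0.02,0.59,-0.01,-0.01,0.02,70,
```

Request:
move_arm(commands=[0.23,0.02,0.59,-0.01,-0.01,0.02,70,0.23,0.02,0.59,-0.01,-0.01,0.02,70,0,0,0,0,0,0,70,0,0,0,0,0,0,70])

```text
time_s: 9.05
tool_pos: [0.4661, -0.0248, 0.2197]
eef_rot: [[-0.411, 0.857, 0.312], [0.912, 0.386, 0.141], [0.001, 0.342, -0.94]]
ft_force: [-0.3, -0.4, 0.4]
opening: 0.0657
```

```bash
python3 - <<'E'
from h import *
s=st()
plan(s["tool_pos"],s["eef_rot"],hp([0,0,.056]),RT,70,4)
E
```

```text
t 9.05 tcp in head mm [  0.3   0.7 120.2] rot err deg in tool [-0.02  0.1  -0.16] F tool [-0.2 -0.3 -0.5] M tool [ 0.23 -0.1  -0.05] open 65.7 q7 [ 53.  21. -59. 129.  26.  23.   1.]
4 rows
-0,-0,0.4,0,-0,0.01,70,
-0.01,-0,0.4,0,-0,0.01,70,
-0,-0.01,0.4,0,-0,0.01,70,
-0.01,0,0.41,0,-0,0.01,70,
```

Request:
move_arm(commands=[0,0,0.4,0,0,0,70,-0.01,0,0.4,0,0,0.02,70,0,0,0.4,0,0,0,70,0,0,0.3,0,0,0,70,0,0,0,0,0,0,70,0,0,0,0,0,0,70])

```text
time_s: 9.65
tool_pos: [0.4855, -0.0181, 0.164]
eef_rot: [[-0.407, 0.858, 0.314], [0.914, 0.382, 0.14], [0.0, 0.344, -0.939]]
ft_force: [0.3, -0.3, 0.8]
opening: 0.0658
```

```bash
python3 - <<'E'
from h import *
from workcell import *
s=st()
d=snapshot("scene");cv2.imwrite("pics/s5.png",cv2.convertScaleAbs(cv2.resize(d["image"][140:290,215:415,::-1],None,fx=4,fy=4,interpolation=cv2.INTER_CUBIC),alpha=1.5))
plan(s["tool_pos"],s["eef_rot"],hp([0,0,.057]),RT,70,1)
E
```

```text
t 9.65 tcp in head mm [ 0.5 -1.2 60.9] rot err deg in tool [-0.1  -0.01  0.1 ] F tool [-0.3  0.4 -0.7] M tool [ 0.18 -0.05 -0.  ] open 65.8 q7 [ 38.  26. -43. 131.  41.  14. -13.]
1 rows
0.03,-0.01,0.1,0.02,0,-0.02,70,
```

View pics/s5.png

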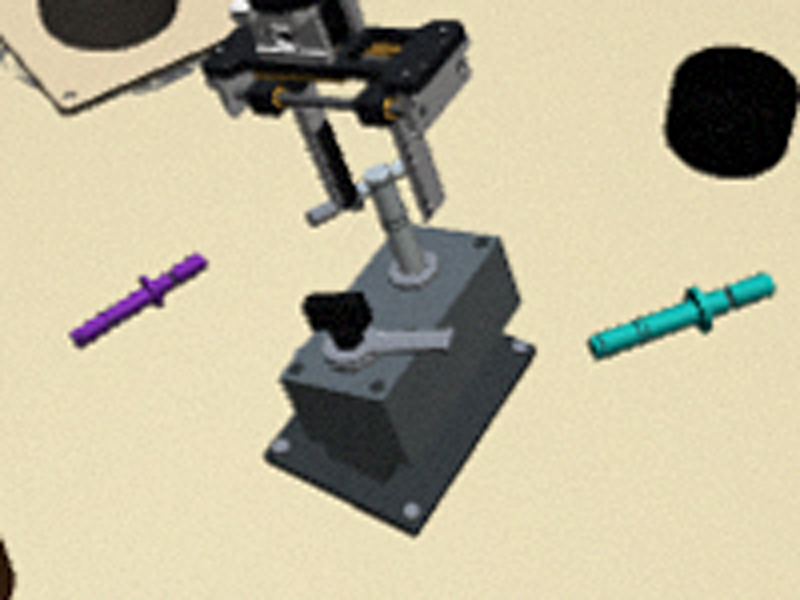

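Request:
move_arm(commands=[0.03,-0.01,0.08,0,0,0,70,0,0,0,0,0,0,70])

```text
time_s: 9.9
tool_pos: [0.4854, -0.0165, 0.1607]
eef_rot: [[-0.407, 0.858, 0.314], [0.913, 0.383, 0.14], [0.0, 0.344, -0.939]]
ft_force: [0.8, -0.1, -0.0]
opening: 0.0659
```

```bash
python3 - <<'E'
from h import *
s=st()
E
```

```text
t 9.9 tcp in head mm [-0.1  0.4 57.7] rot err deg in tool [-0.09 -0.01  0.05] F tool [-0.4  0.6  0.3] M tool [ 0.25 -0.05 -0.02] open 65.9 q7 [ 38.  26. -44. 132.  44.  14. -17.]
```

Request:
move_arm(commands=[0,0,0,0,0,0,0,0,0,0,0,0,0,0,0,0,0,0,0,0,0,0,0,0,0,0,0,0,0,0,0,0,0,0,0,0,0,0,0,0,0,0,0,0,0,0,0,0,0,0,0,0,0,0,0,0], newtons=25)

```text
time_s: 10.7
tool_pos: [0.4849, -0.016, 0.16]
eef_rot: [[-0.408, 0.858, 0.312], [0.913, 0.383, 0.14], [0.001, 0.342, -0.94]]
ft_force: [-0.0, -0.1, -0.3]
opening: 0.0194
```

```bash
python3 - <<'E'
from h import *
s=st()
E
```

```text
t 10.7 tcp in head mm [-0.5  1.  57. ] rot err deg in tool [-0.02  0.04  0.02] F tool [-0.1 -0.2  0.2] M tool [ 0.34 -0.02 -0.08] open 19.4 q7 [ 38.  26. -44. 132.  44.  14. -17.]
```

Request:
move_arm(commands=[0,0,-0.05,0,0,0,0,0,0,-0.05,0,0,0,0,0,0,-0.05,0,0,0,0,0,0,-0.05,0,0,0,0,0,0,0,0,0,0,0])

```text
time_s: 11.2
tool_pos: [0.4826, -0.0172, 0.1678]
eef_rot: [[-0.408, 0.858, 0.313], [0.913, 0.383, 0.14], [0.001, 0.343, -0.939]]
ft_force: [-0.1, -0.8, -2.2]
opening: 0.0197
```

```bash
python3 - <<'E'
from h import *
s=st()
E
```

```text
t 11.2 tcp in head mm [-0.3  0.9 65.3] rot err deg in tool [-0.06  0.02  0.03] F tool [-0.6 -1.1  1.9] M tool [ 0.45 -0.04  0.01] open 19.7 q7 [ 41.  26. -46. 131.  43.  15. -16.]
```

Rising cleanly, about 2 N load. Continue.

Request:
move_arm(commands=[0,0,-0.06,0,0,0,0,0,0,-0.06,0,0,0,0,0,0,-0.06,0,0,0,0,0,0,-0.06,0,0,0,0,0,0,-0.06,0,0,0,0,0,0,0,0,0,0,0])

```text
time_s: 11.8
tool_pos: [0.479, -0.0189, 0.1792]
eef_rot: [[-0.408, 0.858, 0.313], [0.913, 0.383, 0.14], [0.001, 0.343, -0.939]]
ft_force: [-0.1, -0.1, -2.7]
opening: 0.0198
```

```bash
python3 - <<'E'
from h import *
s=st()
E
```

```text
t 11.8 tcp in head mm [-0.2  0.8 77.3] rot err deg in tool [-0.07  0.02  0.03] F tool [-0.1 -1.1  2.5] M tool [ 0.38 -0.02 -0.01] open 19.8 q7 [ 44.  25. -50. 131.  40.  17. -13.]
```

Request:
move_arm(commands=[0,0,-0.06,0,0,0,0,0,0,-0.06,0,0,0,0,0,0,-0.06,0,0,0,0,0,0,-0.06,0,0,0,0,0,0,-0.06,0,0,0,0,0,0,-0.05,0,0,0,0,0,0,0,0,0,0,0,0,0,0,0,0,0,0])

```text
time_s: 12.6
tool_pos: [0.4745, -0.0208, 0.1921]
eef_rot: [[-0.408, 0.858, 0.313], [0.913, 0.383, 0.14], [0.001, 0.343, -0.939]]
ft_force: [0.1, 0.7, -1.9]
opening: 0.0195
```

```bash
python3 - <<'E'
from h import *
from workcell import *
s=st();print(s["qd"])
d=snapshot("scene");np.savez("scene6.npz",**d);cv2.imwrite("pics/s6.png",cv2.convertScaleAbs(cv2.resize(d["image"][140:290,215:415,::-1],None,fx=4,fy=4,interpolation=cv2.INTER_CUBIC),alpha=1.5))
d=snapshot("wrist");np.savez("wrist6.npz",**d);cv2.imwrite("pics/w6.png",d["image"][:,:,::-1])
for z in (0,.035,.041): 
    print(z,proj(np.load("scene6.npz"),hp([0,0,z])))
E
```

```text
t 12.6 tcp in head mm [-0.3  0.9 91.1] rot err deg in tool [-0.05  0.03  0.03] F tool [ 0.6 -0.3  1.9] M tool [ 0.52 -0.05 -0.01] open 19.5 q7 [ 48.  24. -55. 131.  38.  19. -11.]
[-0.30538186  0.14132547  0.20774113  0.05551436  0.08352451  0.06124061
 -0.11297004]
0 [318.01952301 207.49398765]
0.035 [314.48539328 198.40753803]
0.041 [313.86611593 196.81534056]
```

View pics/s6.png

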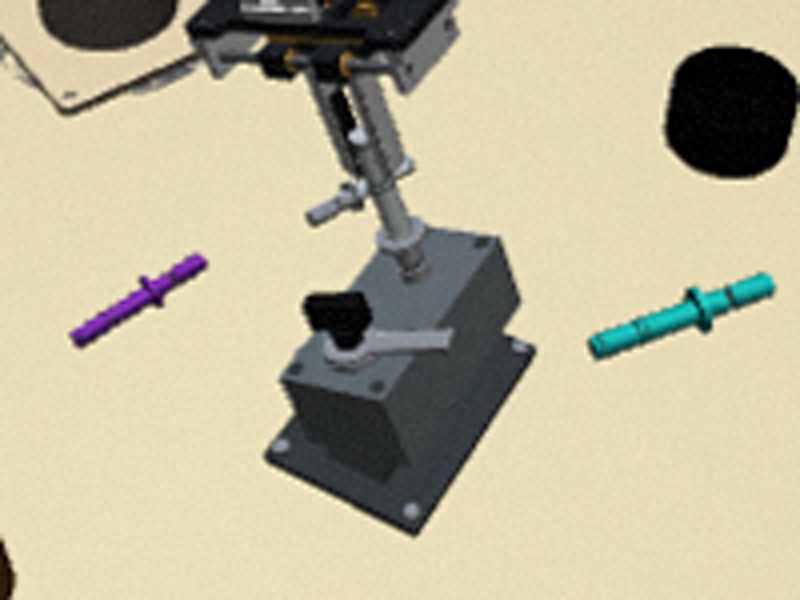

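View pics/w6.png

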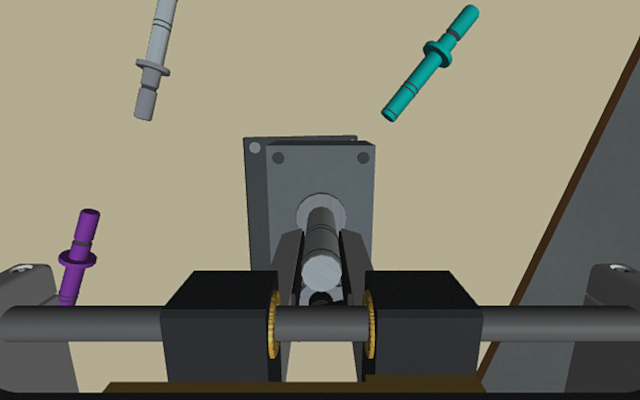

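Request:
move_arm(commands=[0,0,0,0,0,0,0,0,0,0,0,0,0,0,0,0,0,0,0,0,0,0,0,0,0,0,0,0])

```text
time_s: 13.1
tool_pos: [0.4745, -0.0207, 0.192]
eef_rot: [[-0.408, 0.858, 0.313], [0.913, 0.383, 0.141], [0.001, 0.343, -0.939]]
ft_force: [-0.4, 0.2, -1.4]
opening: 0.0197
```

```bash
python3 - <<'E'
from h import *
s=st();print(np.round(s["qd"],2))
d=np.load("wrist6.npz");W,m,im=cloud(d,(290,350,180,295));L=(W-O)@RH
h=m&(L[...,2]>.115)&(L[...,2]<.14)&(np.hypot(L[...,0],L[...,1])<.0125);Q=L[h];print("disc",len(Q),Q.mean(0),np.median(Q[:,2]),cv2.minEnclosingCircle(Q[:,:2].astype(np.float32)))
c=m&(L[...,2]>.03)&(L[...,2]<.05)&(np.hypot(L[...,0],L[...,1])<.022)&(np.hypot(L[...,0],L[...,1])>.012);Q=L[c];print("collar top",np.median(Q[:,2]),len(Q))
E
```

```text
t 13.1 tcp in head mm [-0.3  1.  91. ] rot err deg in tool [-0.05  0.04  0.02] F tool [ 0.4 -0.8  1.2] M tool [ 0.46 -0.08  0.01] open 19.7 q7 [ 48.  24. -55. 130.  38.  19. -11.]
[ 0.08 -0.01 -0.04 -0.02 -0.05 -0.02 -0.05]
disc 1727 [0.00028345 0.00200615 0.1276923 ] 0.12896969324875215 ((2.837482861650642e-05, 0.0003195808385498822), 0.012356741353869438)
collar top 0.040185215726029316 845
```

```bash
python3 - <<'E'
from h import *
from workcell import *
print(job_done()); st()
E
```

```text
the job is handed in; nothing more can be done
None
the job is handed in; nothing more can be done
```

I turned the knob clockwise past its detent, and it swung on by itself to about 75°, clear of the gauge's collar. I then gripped the gauge by its handle, drew it along the bore and handed in the job still holding it. No verdict was reported.

Last checks before hand-in, at 13.1 s:
- **Drawn distance:** the gauge is about 34 mm out. The gripper's travel (34.0 mm), the depth reading of the handle top (34.0 mm) and that of the collar top (34.2 mm) all agree. The groove shows above the bore.
- **Alignment:** the tool was within 0.1° of the bore's axis. The handle's centre was within about 0.5 mm of the axis by its outline. The plain mean of the depth points gave 2 mm; I put that down to side points of the handle in the selection, but did not check it.
- **Grip and force:** the fingers held the handle with a 25 N setting at an opening of 19.7 mm. The force at the wrist was about 1.5 N, and the gauge was steady. The force of the gauge against the bore was not measured directly.
- **Knob and bench:** the last pictures show the knob still swung aside, and I steered clear of the other things. I did not measure the housing, flange or oil bottle again at the end.

Joint 6 ran close to its lower limit while I gripped the knob and the gauge, but no reading showed it going past.

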